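# Clear, close and pin the card press, and hold it shut

### The job

With the wooden block as a scraper, push both loose wood chips off the bed of the open card press onto the table (no fingers on the chips), and set the block down on the table clear of the press. Then swing the lid down, take the steel pin from its stand, put it through the lid's hole into the base and press it fully home, so that the sprung lid is completely shut. Finish holding it so: the program ends still gripping the pin's head and pushing it down, with nothing but the pin keeping the lid shut, and the ink pot and tape roll left where they were.

Things in the scene. Friction and masses are not known exactly. Their poses are not given: they have to be found in the camera images.
- press: the card press, fixed to the table: plywood bed 150 x 150 mm, top 26 mm above the table, with an aluminium ear (56 mm along x, 40 mm along y) in the middle of its -y edge. Origin: centre of the underside; z up. The lid is hinged along the +y edge, parallel to the press's x. The two x edges of the bed are open: nothing stands up there
- bed_mid (a point): centre of the bed's upper face, 26 mm above the table; same axes as the press
- hinge_mid (a point): middle of the hinge line: 85 mm to +y of bed_mid, same height; axes of the press. The lid's inner face lies on this line; the lid is 12 mm thick plywood, 150 mm wide along the hinge, reaching from 15 to 160 mm from the line, with an aluminium ear (56 mm wide, 160 to 200 mm from the line) in the middle of its free edge
- ear_hole (a point): centre of the mouth of the base hole, in the top of the base's ear: 95 mm to -y of bed_mid, same height. The hole is 16 mm across, chamfered, and goes right through the 26 mm thick ear
- lid (a joint): lid angle, rad: 0 completely shut, 1.57 upright, 1.95 at most (leaning back). A stiff hinge keeps it where it is left (1 to 4 N at the ear moves it), but two thin spring plungers, 10 mm tall, 19 mm either side of the base hole, stop it at about 0.055 or push it back there when let go; pressing it from there to completely shut takes about 4 to 8 N down at the ear
- lid_hole (a point): centre of the mouth of the lid's pin hole in the lid's outer (upper when shut) face, 180 mm from the hinge line; moves with the lid; z is the lid's outward normal. The hole is 16 mm across, chamfered, through the 12 mm lid, and lines up with the base hole when the lid is shut
- pin: steel pin, 90 g, upright: shank 13 mm across, 32 mm long, foot tapered; above it a cylindrical dark head 28 mm across, 34 mm tall. Origin: centre of the foot's end, z towards the head. It starts hanging by its head in the stand: foot 4 mm, head 36 to 70 mm above the table. Fully home the head rests on the shut lid: foot 6 mm, head 38 to 72 mm above the table
- stand: the pin's stand, a fixed wooden block 64 x 64 x 36 mm with a 16 mm hole in the middle; origin: centre of its underside
- block: the scraper: a loose paint-stained wooden block, 42 mm along its x, 75 mm along its y, 30 mm tall, 90 g; origin: centre of its underside
- chip_a: loose wood chip, 26 x 22 x 7 mm, 12 g; origin: centre of its underside; starts on the bed
- chip_b: loose wood chip, 22 x 28 x 8 mm, 12 g; origin: centre of its underside; starts on the bed
- ink_pot: small ink pot with a blue cap, 58 mm across, 64 mm tall; origin: centre of its underside; to be left alone
- tape: roll of tan masking tape lying flat, 92 mm across, 24 mm tall; origin: centre of its underside; to be left alone
Mind the look-alikes: they are no part of the job. Leave any purple look-alike of the block alone.

How it is judged:
By the outcome, as a careful person would: the job done as asked, in the order asked, and still so for the second after the job is handed in, while the arm keeps its last pose, push and grip.
It also fails if it takes over 70 s, if anything falls off the work surface, if the arm or the gripper's body presses on something with over 40 N, if the wrist force passes 120 N, or if a joint passes its speed limit or range.

### The arm

A 6-joint arm with a two-finger parallel gripper is mounted at the origin on the work surface; the furniture and walls round the work are solid. World frame = base frame: x ahead of the robot, y to its left, z up, the work surface at z = 0. Lengths are in m, angles in rad, forces in N, time in s.
With the tool pointing down it reaches from about 0.375 to 0.9 m from the base axis. Payload 3.1 kg.
Tool frame: the origin (TCP) lies at the very end of the fingers, on their centre line; the grasp point (between the pads) lies 19 mm behind it (manip.pinch_z is the distance from the TCP to the grasp point, in m); z points along the fingers, y is the line along which they close (so a half turn about z gives the same grasp; the last joint's range is limited). The gripper opens to 85 mm and grips with 20 to 120 N. Pads are 22 mm wide; open, the fingers measure 114 mm over their backs; the gripper's body (76 mm by 85 mm) begins 54 mm behind the grasp point. The pads swing forward as they close: fully open they stand 13 mm farther back than shut.
Start: joints at [-0.178, 0.527, 1.433, -0, 1.181, -0.178], TCP at [0.625, 0, 0.231] pointing down, gripper open.
Joint ranges: [-3.08, 3.08], [-0.75, 2.2], [0.22, 2.44], [-1.43, 4.57], [0, 2.65], [-2.85, 2.85]. Speed limits (rad/s): [2.79, 2.79, 3.14, 3.14, 3.14, 3.14].

### API

Orientations are given as a unit quaternion [x, y, z, w].
In Python, from station import manip gives the robot as it stands.
- The arm moves only by the tool servo_tool, never from a script. Its argument "commands" is one flat list of numbers, 7 for each row, row after row: the shift along the tool's x, y, z each as a share of 500 mm, from -1 to 1, then the turn, a rotation vector about the tool's x, y, z each as a share of 360 degrees, from -1 to 1, then the opening, from -1 (shut) to 1 (fully open). In form: [dx, dy, dz, rx, ry, rz, claw, dx, dy, dz, rx, ry, rz, claw, ...]. A call has 1 to 12 rows; each row shifts and turns the commanded pose from where the row before left it, along the tool's axes as they then stand; what a row does not reach is not made up. A row lasts 1/12 s, in which the tool goes at most 41.7 mm and 7.16 degrees, less where a joint would pass 70% of its speed; a pose out of reach is approached as far as the arm can. A call with a number of a shift or a turn outside -1 to 1 is refused whole. A call with a gripper value outside its range is refused whole. The fingers move at their own pace and stop on an object; "force" is the grip in N (left out, the last holds). Time passes only in rows, so rows that do not move let the fingers close. It gives the time, the measured TCP pose, the force, the opening and the grip force at its end, in the units of the state.
- manip.sense(): the state, without advancing time (a new reading comes with each control period).
- manip.snapshot(name): name is "scene" or "side" or "wrist"; returns a dict with "img" (420x560x3 uint8, red, green, blue), "mtx" (3x3 intrinsics, pixels), "world_to_cam" (4x4, takes a point from world to camera coordinates). Camera axes: x right, y up, looking along -z (the intrinsics and any distortion apply to the point x, -y, -z); pixel columns grow to the right and rows downward; lengths in m; the calibration is good to about 2 mm. The wrist camera is an equidistant fisheye: a pixel r from the principal point sees the ray r / f radians off the axis. A picture is of the moment at which its call begins. There is no depth.
- manip.sign_off(): hands the job in; it is judged then, once.
Trained networks look in a picture, given as the dict that the camera call returned (one of the last four; its "shot" number tells which), for a name from the list of things; names that differ only in an ending like _2 or _b are one class to them, and where a whole thing is asked for, a point or a joint stands for the part that bears it (a point fixed in the world has none). Each returns a list of dicts, best first, with "conf" (0 to 1); they miss things now and then, are a little off and sometimes report something else, mostly with a low value. They report only what shows in the picture. A call takes as long as a camera call. They do not tell look-alikes from the thing itself.
- manip.look_for(picture, query): "box" ([left, top, width, height] in pixels, round what is visible of it).
- manip.silhouettes(picture, query): "pixels" (420x560 bool, what is visible of it) and "box" ([left, top, width, height] in pixels, round what is visible of it).
The state is a dict: "t": time; "q": joint angles; "qd": joint speeds; "tau": joint torques, N m; "tcp_pos": TCP position; "tool_rot": TCP orientation; "force": force on the tool from outside, world axes, zero at the start; "ft_torque": the same for the moment, N m; "finger_gap": opening from 0.0 (shut) to 1.0 (fully open); "gripper_force": force on a finger pad.
Only numpy, scipy, OpenCV 4.12 (cv2) and the standard library are available. Lean on these libraries where they do the work, as an engineer would, in place of code of your own. Each camera call takes 0.05 s, during which the arm holds its last target. There are 200 camera calls.

## Working session

There is one attempt and no reset: what is moved stays moved. The work goes in short steps, Python scripts to look and compute and a tool call to move; the robot and the scene stay as the last step left them, time stands still between calls to the robot, and variables do not carry over. Pictures are saved under pics/ and viewed, at most 10 in all, crops included, and the job is handed in when it is done.

Besides the shell and the picture viewer there is one more tool, called after ">>>" in YAML: its name, and indented under it one key for each argument. servo_tool: Moves the arm, as the interface text tells. Its arguments: {"type":"object","properties":{"commands":{"type":"array"},"force":{"type":"number"}},"required":["commands"]}

```bash
ls; mkdir -p pics; cat > h.py <<'E'
import numpy as np,cv2
from station import manip
def snap(n,f=None):
    p=manip.snapshot(n)
    if f: cv2.imwrite('pics/'+f,p['img'][:,:,::-1])
    return p
def ray(p,u,v,z):
    """world point at height z of pixel (scene/side pinhole)"""
    K=p['mtx'];T=np.array(p['world_to_cam']);R=T[:3,:3];t=T[:3,3]
    d=np.linalg.inv(K)@[u,v,1];d=d*[1,-1,-1];d=R.T@d;c=-R.T@t
    return c+d*(z-c[2])/d[2]
def proj(p,X):
    T=np.array(p['world_to_cam']);c=T[:3,:3]@np.array(X)+T[:3,3];c=c*[1,-1,-1];q=p['mtx']@c
    return q[:2]/q[2]
def cen(m):
    v,u=np.nonzero(m);return u.mean(),v.mean()
E
python3 - <<'E'
from h import *
for n in('scene','side'):
    p=snap(n,n+'1.png'); print(n,[k for k in p],np.round(p['mtx'],1).tolist(),np.round(p['world_to_cam'],3).tolist())
    for q in('press','lid','pin','stand','block','chip_a','ink_pot','tape'):
        for r in manip.silhouettes(p,q)[:4]:
            u,v=cen(r['pixels']);print(q,round(r['conf'],2),[int(x) for x in r['box']],round(u),round(v),np.round(ray(p,u,v,.03)[:2],3))
s=manip.sense();print(s)
E
cd pics; python3 -c "
import cv2,numpy as np
cv2.imwrite('s1.png',cv2.resize(cv2.imread('scene1.png'),(784,588)))
cv2.imwrite('s2.png',cv2.resize(cv2.imread('side1.png'),(784,588)))"
```

```text
pics
scene ['img', 'mtx', 'world_to_cam', 'shot'] [[399.8, 0.0, 279.8], [0.0, 399.8, 212.8], [0.0, 0.0, 1.0]] [[0.869, -0.494, -0.003, -0.303], [0.223, 0.386, 0.895, -0.237], [-0.441, -0.779, 0.446, -0.654], [0.0, 0.0, 0.0, 1.0]]
press 0.86 [259, 137, 86, 128] 296 205 [0.557 0.278]
press 0.22 [259, 138, 61, 81] 288 180 [0.633 0.45 ]
lid 0.66 [259, 139, 59, 81] 287 180 [0.632 0.45 ]
pin 0.6 [259, 136, 61, 81] 288 179 [0.635 0.454]
pin 0.56 [370, 279, 18, 27] 378 293 [ 0.487 -0.131]
stand 0.69 [355, 288, 44, 43] 380 310 [ 0.459 -0.168]
block 0.68 [242, 188, 19, 22] 254 198 [0.48  0.381]
chip_a 0.66 [259, 138, 87, 128] 296 205 [0.556 0.277]
chip_a 0.43 [292, 230, 11, 4] 298 232 [0.482 0.148]
ink_pot 0.57 [316, 172, 7, 24] 320 185 [0.697 0.365]
side ['img', 'mtx', 'world_to_cam', 'shot'] [[508.3, 0.0, 282.1], [0.0, 508.3, 202.2], [0.0, 0.0, 1.0]] [[0.972, -0.236, 0.006, -0.414], [0.138, 0.59, 0.796, -0.244], [-0.191, -0.772, 0.606, -1.246], [0.0, 0.0, 0.0, 1.0]]
press 0.91 [265, 143, 60, 121] 294 204 [0.522 0.243]
lid 0.79 [269, 144, 48, 66] 292 179 [0.55  0.371]
stand 0.88 [295, 300, 37
[... 409 characters left out ...]
': array([-1.78487650e-01,  5.27511819e-01,  1.43270961e+00,  2.57803806e-05,
        1.18138070e+00, -1.78484833e-01]), 'qd': array([ 6.34346846e-04, -1.55901905e-04, -4.98539805e-06,  4.32802797e-04,
        1.78485786e-03, -2.53514838e-03]), 'tau': array([-9.93394610e-05, -4.42310822e+01, -1.78422546e+01, -2.81183466e-04,
        6.85762898e-04,  9.19248379e-06]), 'tcp_pos': array([6.24978554e-01, 4.82418809e-05, 2.31300062e-01]), 'tool_rot': array([ 7.07111238e-01,  7.07102325e-01,  7.09389854e-06, -1.06921121e-05]), 'force': array([-0.96645546, -0.05518981, -0.18014611]), 'ft_torque': array([-0.03259436,  0.04569569, -0.02684399]), 'gripper_force': 0.0, 'finger_gap': 0.9995367299531689}
```

View pics/s1.png

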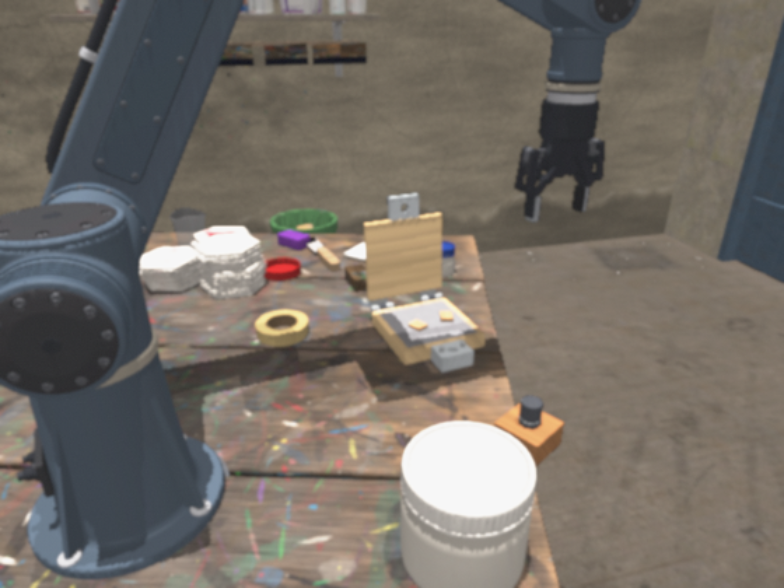

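View pics/s2.png

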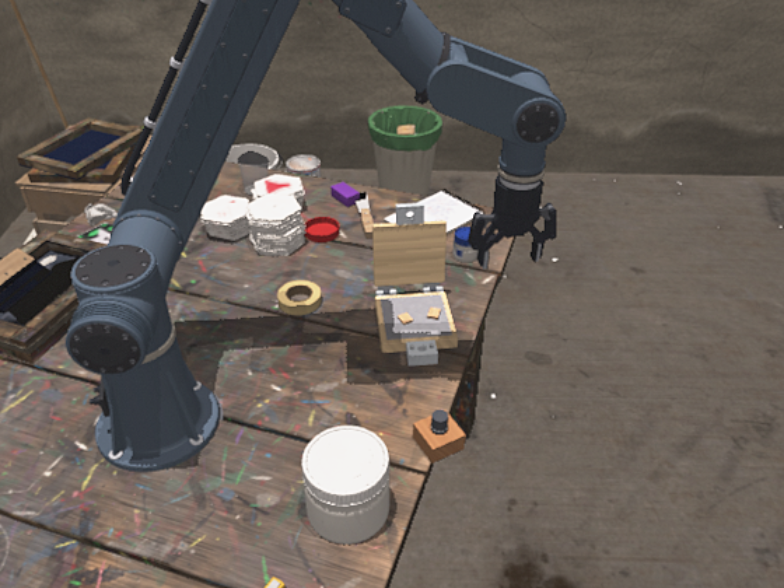

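The brown, paint-stained block behind the lid (scene ≈ (254,198), about (0.48,0.38)) fits the description. The purple one at (210,171) is the look-alike. The tape, ink pot, stand and chips are all visible too. I'll move over the press for a closer wrist view.

>>> servo_tool:
  commands: [0.05,-0.025,-0.03,0,0,0,1,0.05,-0.025,-0.03,0,0,0,1,0.05,-0.025,-0.03,0,0,0,1,0.05,-0.025,-0.03,0,0,0,1,0.05,-0.025,-0.03,0,0,0,1,0.05,-0.025,-0.03,0,0,0,1,0.05,-0.025,-0.03,0,0,0,1,0.05,-0.025,-0.03,0,0,0,1,0.05,-0.025,-0.03,0,0,0,1,0.05,-0.025,-0.03,0,0,0,1,0,0,0,0,0,0,1]

```text
t: 1.82
tcp_pos: [0.4988, 0.2544, 0.3851]
tool_rot: [0.705, 0.709, 0.003, 0.0]
force: [0.9, -0.6, -0.6]
finger_gap: 1.004
gripper_force: 0.0
```

```bash
cat >> h.py <<'E'
def wray(p,u,v,z):
    K=p['mtx'];T=np.array(p['world_to_cam']);R=T[:3,:3];c=-R.T@T[:3,3]
    x=(u-K[0,2])/K[0,0];y=(v-K[1,2])/K[1,1];r=np.hypot(x,y)+1e-9
    d=np.array([x/r*np.sin(r),-y/r*np.sin(r),-np.cos(r)]);d=R.T@d
    return c+d*(z-c[2])/d[2]
def wproj(p,X):
    T=np.array(p['world_to_cam']);c=T[:3,:3]@np.array(X)+T[:3,3];c=c*[1,-1,-1]
    s=np.hypot(c[0],c[1])+1e-12;a=np.arctan2(s,c[2]);K=p['mtx']
    return np.array([K[0,2]+K[0,0]*a*c[0]/s,K[1,2]+K[1,1]*a*c[1]/s])
E
python3 - <<'E'
from h import *
p=snap('wrist','w1.png');print(np.round(p['mtx'],1).tolist(),np.round(p['world_to_cam'],3).tolist(),manip.sense()['tcp_pos'])
for q in('press','lid','pin','stand','block','chip_a','ink_pot','tape'):
    for r in manip.silhouettes(p,q)[:4]:
        u,v=cen(r['pixels']);print(q,round(r['conf'],2),[int(x) for x in r['box']],round(u),round(v),np.round(wray(p,u,v,.03)[:2],3))
cv2.imwrite('pics/w1b.png',cv2.resize(p['img'][:,:,::-1],(784,588),interpolation=cv2.INTER_CUBIC))
E
```

```text
[[325.2, 0.0, 278.4], [0.0, 325.2, 211.0], [0.0, 0.0, 1.0]] [[1.0, 0.005, 0.006, -0.504], [-0.003, 0.949, -0.314, -0.152], [-0.007, 0.314, 0.949, -0.605], [0.0, 0.0, 0.0, 1.0]] [0.49955553 0.2522413  0.38343144]
press 0.85 [224, 159, 130, 120] 282 213 [0.508 0.168]
press 0.63 [122, 115, 56, 55] 149 143 [0.293 0.286]
lid 0.76 [224, 157, 132, 43] 291 180 [0.523 0.223]
pin 0.64 [259, 216, 18, 19] 266 226 [0.483 0.145]
stand 0.85 [239, 338, 41, 30] 260 352 [ 0.467 -0.133]
block 0.84 [260, 40, 33, 55] 275 66 [0.497 0.4  ]
chip_a 0.72 [294, 216, 20, 18] 303 225 [0.544 0.148]
ink_pot 0.81 [373, 73, 47, 38] 396 93 [0.687 0.367]
tape 0.7 [241, 336, 39, 34] 260 352 [ 0.467 -0.133]
tape 0.63 [123, 114, 53, 56] 149 143 [0.294 0.286]
```

View pics/w1b.png

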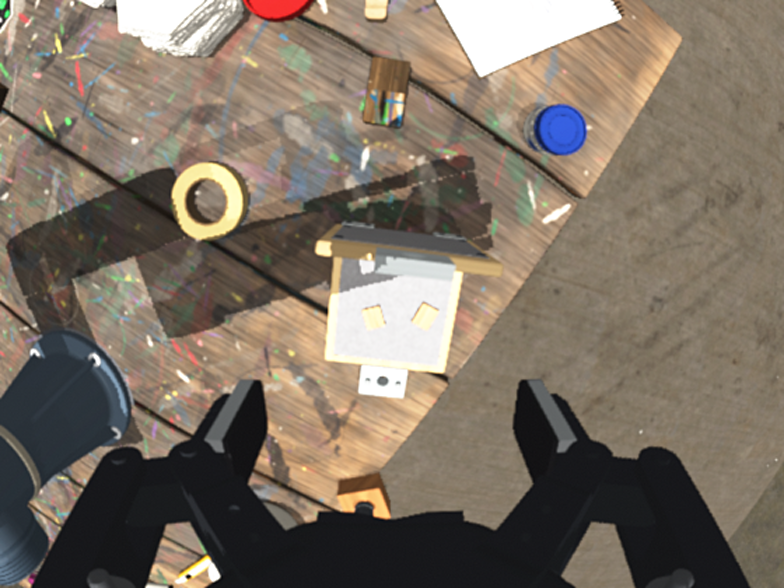

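```bash
python3 - <<'E'
from h import *
im=cv2.imread('pics/w1.png')
a=cv2.resize(im[150:295,220:365],None,fx=4,fy=4,interpolation=cv2.INTER_CUBIC)
b=cv2.resize(im[30:105,250:302],None,fx=4,fy=4,interpolation=cv2.INTER_CUBIC)
o=np.zeros((580,790,3),np.uint8);o[:,:580]=a;o[:300,580:788]=b
cv2.imwrite('pics/crop1.png',o)
p=snap('wrist')
r=manip.silhouettes(p,'block')[0]
c=cv2.findContours(r['pixels'].astype(np.uint8),0,1)[0];c=max(c,key=len)[:,0]
w=np.array([wray(p,u,v,.03)[:2]*1000 for u,v in c],np.float32);print(cv2.minAreaRect(w))
for q in('chip_a','pin','stand','ink_pot'):
    for r in manip.silhouettes(p,q)[:3]:
        c=cv2.findContours(r['pixels'].astype(np.uint8),0,1)[0];c=max(c,key=len)[:,0]
        w=np.array([wray(p,u,v,.033)[:2]*1000 for u,v in c],np.float32);print(q,r['box'],cv2.minAreaRect(w))
E
```

```text
((497.0307312011719, 400.88848876953125), (76.40927124023438, 43.39694595336914), 79.75122833251953)
chip_a [255.5, 213.5, 21.4, 17.6] ((482.74481201171875, 146.11904907226562), (22.901798248291016, 27.896333694458008), 14.626105308532715)
chip_a [294.7, 209.4, 19.5, 24.6] ((542.7825927734375, 147.29986572265625), (28.684663772583008, 22.665454864501953), 61.98759078979492)
stand [241.3, 334.5, 41.7, 36.8] ((465.410400390625, -143.19049072265625), (74.21552276611328, 95.50434112548828), 15.704949378967285)
ink_pot [375.9, 67.6, 46.0, 37.5] ((686.1260375976562, 367.1652526855469), (77.21439361572266, 55.58056640625), 5.9188313484191895)
ink_pot [296.2, 207.3, 16.8, 23.1] ((544.1611938476562, 148.60165405273438), (29.350238800048828, 24.30963134765625), 61.27095031738281)
```

View pics/crop1.png

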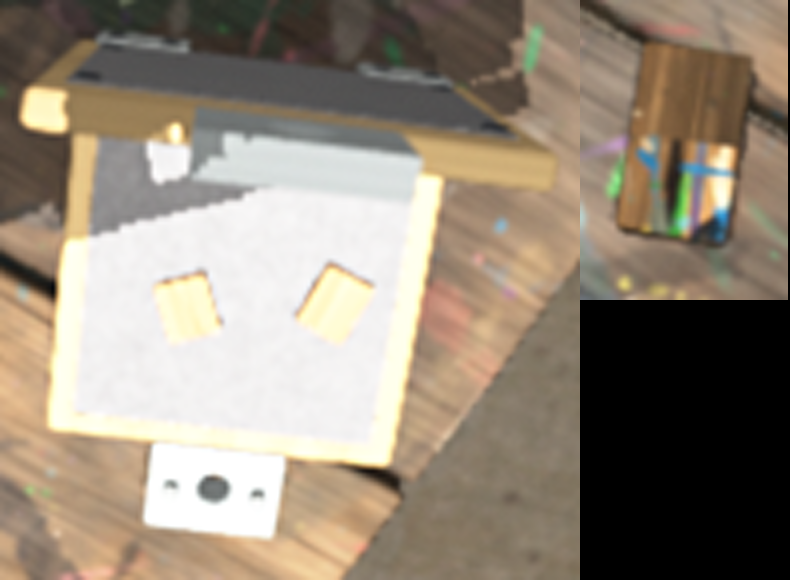

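The crop confirms the brown paint-stained block. The bed's front corners are at crop (50,430) and (388,467), the ear hole at (213,489), and the lid is upright and leaning slightly.

```bash
python3 - <<'E'
from h import *
from scipy.optimize import least_squares
p=snap('wrist')
f=lambda u,v:(220+(u+.5)/4-.5,150+(v+.5)/4-.5)
bed=[((-75,-75),f(50,430)),((75,-75),f(388,467)),((0,-95),f(213,489)),((-28,-115),f(145,525)),((28,-115),f(275,538))]
lid=[((-75,160,0),f(24,131)),((75,160,0),f(552,186)),((-75,160,12),f(28,90)),((75,160,12),f(552,152))]
def W(P,x,y,z):
    c,s=np.cos(P[2]),np.sin(P[2]);return [P[0]+c*x/1000-s*y/1000,P[1]+s*x/1000+c*y/1000,z/1000]
def res(P):
    e=[]
    for (x,y),uv in bed:e+=list(wproj(p,W(P,x,y,26))-uv)
    for (x,r,n),uv in lid:
        a=P[3];y=85-r*np.cos(a)+n*np.sin(a);z=26+r*np.sin(a)+n*np.cos(a)
        e+=list(wproj(p,W(P,x,y,z))-uv)
    return np.array(e)
s=least_squares(res,[.51,.168,-.05,1.5],loss='soft_l1');P=s.x
print(P,np.round(res(P).reshape(-1,2),1).tolist())
np.save('press.npy',P)
for n,q in(('ear',W(P,0,-95,26)),('hinge',W(P,0,85,26)),('L',W(P,-75,-20,26)),('R',W(P,75,-20,26))):print(n,np.round(q,4))
for u,v in((187,307),(335,303)):
    w=wray(p,*f(u,v),.034);d=w[:2]-P[:2];c,s_=np.cos(P[2]),np.sin(P[2]);print('chip',w,d[0]*c+d[1]*s_,-d[0]*s_+d[1]*c)
print('table edge',wray(p,*f(560,300),0),wray(p,*f(380,540),0), manip.sense()['q'])
# scene/side checks
for n in('scene','side'):
    q=snap(n);print(n,[np.round(proj(q,W(P,x,y,26)),1).tolist() for x,y in((-75,-75),(75,-75),(0,-95))])
E
```

```text
[ 0.50402288  0.14566539 -0.1200787   1.64857308] [[-0.5, 0.4], [0.8, 0.3], [0.6, 0.5], [0.6, -0.5], [-0.6, -0.5], [-2.8, -0.2], [0.7, 2.0], [-2.9, -0.8], [2.5, -0.0]]
ear [0.4926 0.0513 0.026 ]
hinge [0.5142 0.2301 0.026 ]
L [0.4272 0.1348 0.026 ]
R [0.5761 0.1168 0.026 ]
chip [0.48190063 0.14122284 0.034     ] -0.021430772043184654 -0.007060591669596475
chip [0.54189177 0.14287738 0.034     ] 0.03793018139322693 0.0017683977678399324
table edge [0.64486637 0.13056598 0.        ] [0.56967828 0.00940281 0.        ] [2.63678419e-01 2.96813140e-01 1.38953292e+00 1.05213997e-06
 1.45527861e+00 2.63828193e-01]
scene [[290.3, 252.7], [348.4, 239.4], [324.3, 250.1]]
side [[273.2, 245.9], [327.9, 241.8], [301.8, 248.8]]
```

>>> servo_tool:
  commands: [0.06,-0.001,0,0,0,0,1,0.06,-0.001,0,0,0,0,1,0.06,-0.001,0,0,0,0,1,0.06,-0.001,0,0,0,0,1,0.057,-0.001,0,0,0,0,1,0,0,0.04,0,0,-0.0185,1,0,0,0.04,0,0,-0.0185,1,0,0,0.04,0,0,-0.0185,1,0,0,0.04,0,0,-0.0185,1,0,0,0.04,0,0,-0.0185,1,0,0,0.04,0,0,-0.0185,1,0,0,0.04,0,0,-0.0185,1]

```text
t: 3.72
tcp_pos: [0.4974, 0.3987, 0.2405]
tool_rot: [0.367, 0.93, 0.0, 0.0]
force: [0.1, -0.5, 0.5]
finger_gap: 1.0
gripper_force: 0.0
```

>>> servo_tool:
  commands: [0,0,0.06,0,0,-0.0185,1,0,0,0.06,0,0,-0.0185,1,0,0,0.06,0,0,-0.0185,1,0,0,0.06,0,0,-0.0185,1,0,0,0.045,0,0,-0.0185,1,0,0,0,0,0,0,1,0,0,0,0,0,0,1]

```text
t: 4.3
tcp_pos: [0.4968, 0.3983, 0.0977]
tool_rot: [0.089, 0.996, -0.001, -0.001]
force: [0.1, -0.6, 1.2]
finger_gap: 1.001
gripper_force: 0.0
```

```bash
cat >> h.py <<'E'
from scipy.spatial.transform import Rotation as Ro
def st():
    s=manip.sense();R=Ro.from_quat(s['tool_rot']).as_matrix()
    print('t',s['t'],'tcp',np.round(s['tcp_pos'],4),'ytool deg',np.round(np.degrees(np.arctan2(R[1,1],R[0,1])),2),'z',np.round(R[:,2],3),'F',np.round(s['force'],1),'gap',s['finger_gap'],s['gripper_force'])
    return s['tcp_pos'],R
def go(T):
    """shares in tool axes to world target T"""
    t,R=st();d=R.T@(np.array(T)-t);print('share',np.round(d/.5,4));return d/.5
E
python3 - <<'E'
from h import *
go([.497,.4009,0.0])
p=snap('wrist','w2.png')
for r in manip.silhouettes(p,'block')[:2]:
    c=cv2.findContours(r['pixels'].astype(np.uint8),0,1)[0];c=max(c,key=len)[:,0]
    w=np.array([wray(p,u,v,.03)[:2]*1000 for u,v in c],np.float32);print(r['conf'],r['box'],cv2.minAreaRect(w))
E
```

```text
t 4.3 tcp [0.4968 0.3983 0.0977] ytool deg 79.76 z [-0.003 -0.001 -1.   ] F [ 0.1 -0.6  1.2] gap 1.000573954014294 0.0
share [0.0002 0.0056 0.1954]
0.83 [534.1, 102.6, 25.1, 63.8] ((461.79541015625, 634.3485107421875), (34.69483947753906, 54.57154083251953), 89.34110260009766)
0.62 [230.8, 184.6, 106.3, 71.0] ((493.5077209472656, 402.1226806640625), (74.4041748046875, 47.815330505371094), 81.28489685058594)
```

View pics/w2.png

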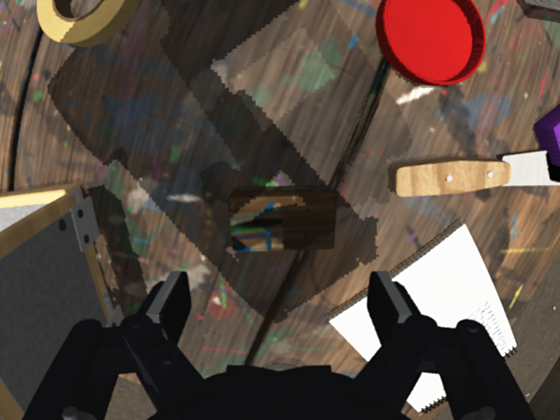

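The view shows the brown block centred between the fingers at about (283,218). I'll descend and grip it.

>>> servo_tool:
  commands: [0,0.003,0.035,0,0,0,1,0,0.003,0.035,0,0,0,1,0,0,0.035,0,0,0,1,0,0,0.035,0,0,0,1,0,0,0.025,0,0,0,1,0,0,0.015,0,0,0,1,0,0,0.01,0,0,0,1,0,0,0.006,0,0,0,1]

```text
t: 5.07
tcp_pos: [0.4986, 0.4018, 0.0012]
tool_rot: [0.088, 0.996, 0.0, 0.001]
force: [-0.3, -1.2, 0.4]
finger_gap: 0.999
gripper_force: 0.0
```

>>> servo_tool:
  commands: [0,0,0,0,0,0,-1,0,0,0,0,0,0,-1,0,0,0,0,0,0,-1,0,0,0,0,0,0,-1]
  force: 50

```text
t: 5.4
tcp_pos: [0.4985, 0.4018, 0.0016]
tool_rot: [0.088, 0.996, 0.0, 0.001]
force: [0.8, 0.5, 2.7]
finger_gap: 0.867
gripper_force: 60.4
```

```bash
python3 -c "
from h import *
st()
snap('wrist','w3.png')"
```

```text
t 5.4 tcp [0.4985 0.4018 0.0016] ytool deg 79.92 z [ 0.001  0.001 -1.   ] F [0.8 0.5 2.7] gap 0.8669497470810663 60.43956756591797
```

View pics/w3.png

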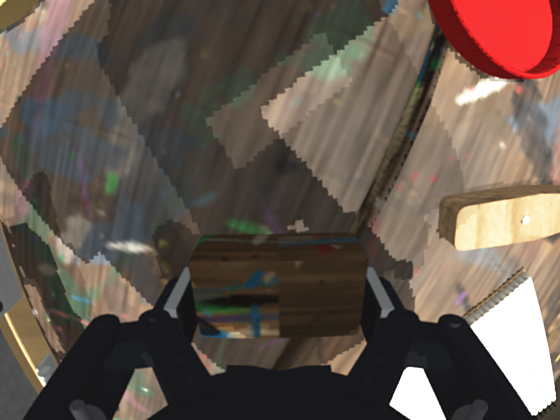

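>>> servo_tool:
  commands: [0,0,-0.04,0,0,0,-1,0,0,-0.07,0,0,0,-1,0,0,-0.075,0,0,0,-1,0,0,-0.075,0,0,0,-1,0,0,-0.075,0,0,0,-1,0,0,-0.075,0,0,0,-1,0,0,-0.075,0,0,0,-1,0,0,-0.075,0,0,-0.0089,-1,0,0,-0.02,0,0,0,-1]

```text
t: 6.2
tcp_pos: [0.5005, 0.403, 0.2982]
tool_rot: [0.059, 0.998, 0.003, 0.005]
force: [0.7, 0.2, 0.1]
finger_gap: 0.863
gripper_force: 60.2
```

>>> servo_tool:
  commands: [-0.03,-0.064,0,0,0,0,-1,-0.03,-0.064,0,0,0,0,-1,-0.03,-0.064,0,0,0,0,-1,-0.03,-0.064,0,0,0,0,-1,-0.03,-0.064,0,0,0,0,-1,-0.03,-0.064,0,0,0,0,-1,-0.03,-0.064,0,0,0,0,-1,-0.03,-0.064,0,0,0,0,-1,0,0,0,0,0,0,-1,0,0,0,0,0,0,-1]

```text
t: 7.03
tcp_pos: [0.5865, 0.131, 0.2897]
tool_rot: [0.062, 0.998, 0.0, -0.001]
force: [0.1, 0.5, -2.0]
finger_gap: 0.867
gripper_force: 60.1
```

```bash
python3 -c "
from h import *
go([.588,.1325,.06])"
```

```text
t 7.0333 tcp [0.5865 0.131  0.2897] ytool deg 82.86 z [-0.002  0.    -1.   ] F [ 0.1  0.5 -2. ] gap 0.8670708810959001 60.05970597267151
share [-0.0036  0.0034  0.4594]
```

>>> servo_tool:
  commands: [-0.003,0.003,0.07,0,0,0,-1,0,0,0.07,0,0,0,-1,0,0,0.07,0,0,0,-1,0,0,0.07,0,0,0,-1,0,0,0.07,0,0,0,-1,0,0,0.06,0,0,0,-1,0,0,0.04,0,0,0,-1,0,0,0.015,0,0,0,-1,0,0,0,0,0,0,-1,0,0,0,0,0,0,-1]

```text
t: 7.87
tcp_pos: [0.5882, 0.1352, 0.0586]
tool_rot: [0.059, 0.998, 0.0, 0.0]
force: [-0.4, 0.9, -0.6]
finger_gap: 0.86
gripper_force: 60.0
```

```bash
python3 -c "
from h import *
go([.588,.1325,.0278])
snap('wrist','w4.png')"
```

```text
t 7.8667 tcp [0.5882 0.1352 0.0586] ytool deg 83.18 z [ 0.  0. -1.] F [-0.4  0.9 -0.6] gap 0.8604337832842823 60.007349252700806
share [-0.0002 -0.0054  0.0616]
```

View pics/w4.png

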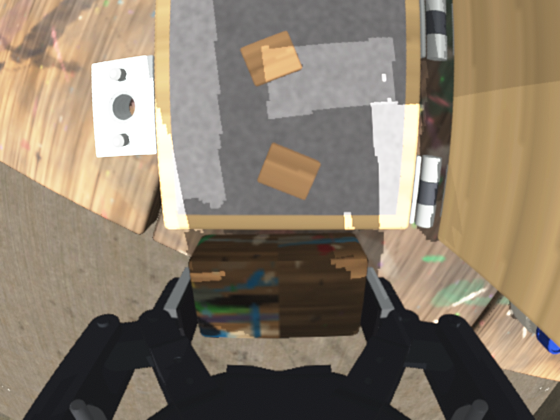

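The view shows both chips, at (271,57) and (290,171), ahead of the block face, which spans x 190–365. I'll lower the block to the bed.

>>> servo_tool:
  commands: [0,-0.004,0.03,0,0,0,-1,0,0,0.02,0,0,0,-1,0,0,0.01,0,0,0,-1,0,0,0.001,0,0,0,-1,0,0,0,0,0,0,-1,0,0,0,0,0,0,-1]

```text
t: 8.42
tcp_pos: [0.5883, 0.1323, 0.0284]
tool_rot: [0.06, 0.998, 0.0, 0.001]
force: [-0.3, -0.5, -1.6]
finger_gap: 0.866
gripper_force: 60.2
```

```bash
python3 -c "
from h import *
go([.588,.1325,.0278])"
```

```text
t 8.4167 tcp [0.5883 0.1323 0.0284] ytool deg 83.12 z [ 0.001  0.    -1.   ] F [-0.3 -0.5 -1.6] gap 0.8664259404257614 60.17498016357422
share [0.0007 0.0002 0.0012]
```

>>> servo_tool:
  commands: [0.016,0,0,0,0,0,-1,0.024,0,0,0,0,0,-1,0.024,0,0,0,0,0,-1,0.024,0,0,0,0,0,-1,0.024,0,0,0,0,0,-1,0.024,0,0,0,0,0,-1,0.024,0,0,0,0,0,-1,0.024,0,0,0,0,0,-1,0.024,0,0,0,0,0,-1,0.024,0,0,0,0,0,-1,0.02,0,0,0,0,0,-1,0,0,0,0,0,0,-1]

```text
t: 9.42
tcp_pos: [0.4593, 0.1476, 0.028]
tool_rot: [0.06, 0.998, -0.0, -0.002]
force: [-1.0, -0.2, -1.9]
finger_gap: 0.864
gripper_force: 60.1
```

```bash
python3 -c "
from h import *
st()
p=snap('wrist','w5.png')
print([(round(r['conf'],2),r['box']) for r in manip.look_for(p,'chip_a')])"
```

```text
t 9.4167 tcp [0.4593 0.1476 0.028 ] ytool deg 83.16 z [-0.004 -0.    -1.   ] F [-1.  -0.2 -1.9] gap 0.864138543266682 60.108643770217896
[(0.78, [256.7, 161.1, 53.0, 19.8])]
```

View pics/w5.png

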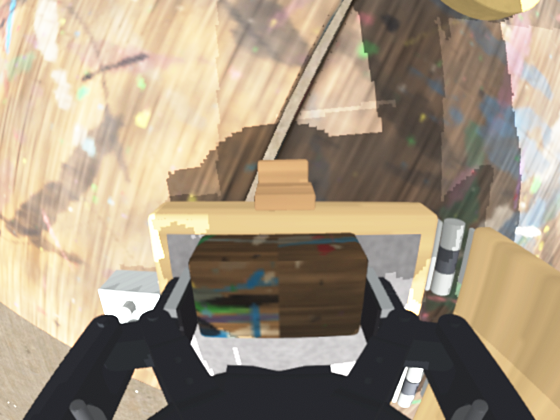

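The chips are lined up ahead of the block at about (285,180), and the first is over the edge. I'll keep pushing.

>>> servo_tool:
  commands: [0.02,0,0,0,0,0,-1,0.03,0,0,0,0,0,-1,0.03,0,0,0,0,0,-1,0.012,0,0,0,0,0,-1,0,0,0,0,0,0,-1,0,0,-0.03,0,0,0,-1,0,0,-0.06,0,0,0,-1,0,0,-0.05,0,0,0,-1,0,0,0,0,0,0,-1]

```text
t: 10.27
tcp_pos: [0.4213, 0.1532, 0.1014]
tool_rot: [0.06, 0.998, 0.001, 0.005]
force: [0.6, 0.2, -0.9]
finger_gap: 0.866
gripper_force: 60.2
```

```bash
python3 -c "
from h import *
st()
p=snap('wrist','w6.png')
for r in manip.silhouettes(p,'chip_a'):
    u,v=cen(r['pixels']);print(round(r['conf'],2),r['box'],wray(p,u,v,.004))"
```

```text
t 10.2667 tcp [0.4213 0.1532 0.1014] ytool deg 83.12 z [ 0.01   0.001 -1.   ] F [ 0.6  0.2 -0.9] gap 0.8657415696742472 60.18196105957031
0.69 [264.9, 206.7, 34.0, 14.2] [0.42376811 0.15502283 0.004     ]
0.66 [263.0, 175.1, 37.3, 30.4] [0.40584019 0.15714331 0.004     ]
```

View pics/w6.png

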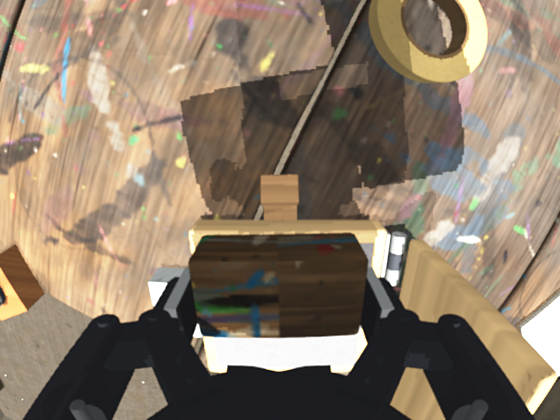

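>>> servo_tool:
  commands: [0,0,-0.05,0,0,0,-1,0,0,-0.06,0,0,0,-1,0,0,-0.06,0,0,0,-1,-0.05,0,-0.06,0,0,0,-1,-0.07,0,-0.04,0,0,0,-1,-0.05,0,0,0,0,0,-1,0,0,0,0,0,0,-1,0,0,0,0,0,0,-1]

```text
t: 11.03
tcp_pos: [0.5025, 0.1422, 0.2315]
tool_rot: [0.061, 0.998, -0.0, -0.001]
force: [-0.7, -0.1, -1.0]
finger_gap: 0.865
gripper_force: 60.1
```

```bash
python3 -c "
from h import *
st()
o=[]
P={n:snap(n) for n in('wrist','side','scene')}
for n,p in P.items():
    f=wproj if n=='wrist' else proj
    c=f(p,[.415,.152,.01]);print(n,c,f(p,[.4295,.1547,.026]))
    u,v=int(c[0]),int(c[1]);k={'wrist':30,'side':20,'scene':20}[n]
    o.append(cv2.resize(p['img'][v-k:v+k,u-k:u+k,::-1],(260,260),interpolation=cv2.INTER_CUBIC))
    for r in manip.silhouettes(p,'chip_a'):
        u,v=cen(r['pixels']);print(round(r['conf'],2),r['box'],(wray if n=='wrist' else ray)(p,u,v,.004))
cv2.imwrite('pics/c2.png',np.hstack(o))
"
```

```text
t 11.0333 tcp [0.5025 0.1422 0.2315] ytool deg 83.06 z [-0.001 -0.    -1.   ] F [-0.7 -0.1 -1. ] gap 0.8650949189594427 60.09151339530945
wrist [276.85807719  99.19843595] [280.97846867 111.9796275 ]
0.82 [267.9, 77.0, 25.2, 24.1] [0.40356472 0.15706323 0.004     ]
0.62 [269.2, 99.1, 25.2, 14.5] [0.42252237 0.15420464 0.004     ]
side [265.6400216  233.76212184] [270.39727837 228.07553275]
0.45 [258.9, 230.7, 5.3, 8.7] [0.40316524 0.15930457 0.004     ]
0.36 [263.6, 233.4, 7.4, 7.4] [0.41891837 0.14981538 0.004     ]
scene [272.67846828 245.01265224] [277.40023069 237.16118154]
0.3 [258.4, 138.4, 86.6, 126.4] [0.57835177 0.31139178 0.004     ]
```

View pics/c2.png

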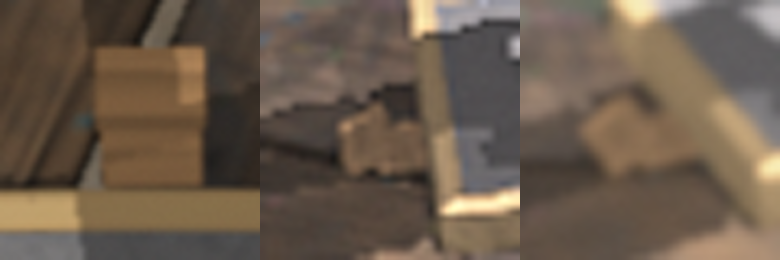

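Both chips are off the bed, but the second is tucked between the first and the press wall. While I still hold the block, I'll drag the outer chip away lightly from above so that both lie free.

>>> servo_tool:
  commands: [0.05,0.003,0,0,0,0,-1,0.07,0,0.04,0,0,0,-1,0.07,0,0.06,0,0,0,-1,0.033,0,0.07,0,0,0,-1,0,0,0.07,0,0,0,-1,0,0,0.07,0,0,0,-1,0,0,0.07,0,0,0,-1,0,0,0.02,0,0,0,-1,0,0,0,0,0,0,-1,0,0,0,0,0,0,-1]

```text
t: 12.17
tcp_pos: [0.3939, 0.1572, 0.0353]
tool_rot: [0.06, 0.998, -0.0, -0.001]
force: [-0.6, 0.1, -0.4]
finger_gap: 0.859
gripper_force: 59.9
```

>>> servo_tool:
  commands: [0,0,0.01,0,0,0,-1,0,0,0.008,0,0,0,-1,0,0,0.006,0,0,0,-1,0,0,0,0,0,0,-1]

```text
t: 12.5
tcp_pos: [0.3947, 0.1572, 0.024]
tool_rot: [0.06, 0.998, 0.0, 0.001]
force: [0.3, 0.0, -0.2]
finger_gap: 0.862
gripper_force: 60.0
```

```bash
python3 -c "
from h import *
st()"
```

```text
t 12.5 tcp [0.3947 0.1572 0.024 ] ytool deg 83.13 z [ 0.001  0.    -1.   ] F [ 0.3  0.  -0.2] gap 0.8621239621364917 59.97805595397949
```

>>> servo_tool:
  commands: [0,0,0.006,0,0,0,-1,0,0,0.006,0,0,0,-1,0,0,0.004,0,0,0,-1,0,0,0,0,0,0,-1]

```text
t: 12.83
tcp_pos: [0.3965, 0.1571, 0.0163]
tool_rot: [0.06, 0.998, 0.0, 0.002]
force: [1.9, -2.1, 8.1]
finger_gap: 0.866
gripper_force: 61.3
```

>>> servo_tool:
  commands: [0,0,0.003,0,0,0,-1,0,0,0.003,0,0,0,-1,0,0,0,0,0,0,-1]

```text
t: 13.08
tcp_pos: [0.3964, 0.1572, 0.0155]
tool_rot: [0.06, 0.998, 0.001, 0.004]
force: [-0.8, -2.3, 33.0]
finger_gap: 0.867
gripper_force: 64.7
```

>>> servo_tool:
  commands: [0,0,0.002,0,0,0,-1,0,0,0.002,0,0,0,-1,0,0,0,0,0,0,-1]

```text
t: 13.33
tcp_pos: [0.3958, 0.1573, 0.0148]
tool_rot: [0.06, 0.998, 0.001, 0.004]
force: [-2.9, -0.5, 48.4]
finger_gap: 0.864
gripper_force: 67.0
```

>>> servo_tool:
  commands: [0,0,-0.009,0,0,0,-1,0.01,0,0,0,0,0,-1,0.015,0,0,0,0,0,-1,0.015,0,0,0,0,0,-1,0.015,0,0,0,0,0,-1,0,0,0,0,0,0,-1]

```text
t: 13.83
tcp_pos: [0.3631, 0.1603, 0.0147]
tool_rot: [0.06, 0.998, -0.001, -0.003]
force: [-1.2, -0.2, -0.4]
finger_gap: 0.866
gripper_force: 60.5
```

```bash
python3 -c "
from h import *
st()
p=snap('side')
for r in manip.silhouettes(p,'chip_a'):
    u,v=cen(r['pixels']);print(round(r['conf'],2),r['box'],ray(p,u,v,.004))"
```

```text
t 13.8333 tcp [0.3631 0.1603 0.0147] ytool deg 83.17 z [-0.006 -0.001 -1.   ] F [-1.2 -0.2 -0.4] gap 0.8661359935489145 60.48878788948059
0.54 [262.2, 231.6, 7.2, 10.7] [0.41785795 0.1510444  0.004     ]
0.38 [255.7, 231.9, 7.2, 8.5] [0.39760843 0.15797437 0.004     ]
```

>>> servo_tool:
  commands: [0,0,-0.04,0,0,0,-1,0,0,-0.06,0,0,0,-1,0,0,-0.04,0,0,0,-1,-0.03,-0.06,0,0,0,0,-1,-0.04,-0.075,0,0,0,0,-1,-0.04,-0.075,0,0,0,0,-1,-0.039,-0.074,0,0,0,0,-1,0,0,0,0,0,0,-1,0,0,0,0,0,0,-1]

```text
t: 14.68
tcp_pos: [0.4252, 0.0097, 0.085]
tool_rot: [0.063, 0.998, -0.0, 0.001]
force: [-1.5, 0.1, -0.9]
finger_gap: 0.863
gripper_force: 60.4
```

```bash
python3 -c "
from h import *
go([.42,.01,.002])
for n in ('wrist','side'):
  p=snap(n)
  f=wproj if n=='wrist' else proj
  print(f(p,[.4295,.1547,.026]))
  for r in manip.silhouettes(p,'chip_a'):
    u,v=cen(r['pixels']);c=max(cv2.findContours(r['pixels'].astype(np.uint8),0,1)[0],key=len)[:,0]
    g=wray if n=='wrist' else ray
    w=np.array([g(p,a,b,.008)[:2]*1000 for a,b in c],np.float32)
    print(n,round(r['conf'],2),r['box'],g(p,u,v,.006),cv2.minAreaRect(w))"
```

```text
t 14.6833 tcp [0.4252 0.0097 0.085 ] ytool deg 82.8 z [ 0.002 -0.    -1.   ] F [-1.5  0.1 -0.9] gap 0.862511058790245 60.4160213470459
share [ 0.0108 -0.0006  0.1661]
[470.94443221 208.86779022]
wrist 0.94 [441.0, 173.3, 37.4, 28.4] [0.419501   0.15415591 0.006     ] ((418.0007629394531, 153.88134765625), (29.93873405456543, 21.48598861694336), 83.41043090820312)
wrist 0.92 [447.4, 144.2, 35.4, 35.4] [0.39844371 0.15886913 0.006     ] ((397.97821044921875, 158.62506103515625), (34.6732292175293, 23.270854949951172), 84.99853515625)
[270.39727837 228.07553275]
side 0.63 [262.4, 233.8, 8.4, 9.5] [0.416849   0.14928943 0.006     ] ((416.2208557128906, 146.5516357421875), (30.164884567260742, 14.218301773071289), 77.5467529296875)
```

Both chips now lie flat on the table beside the press, with their full footprints visible. Next I'll set the block down.

>>> servo_tool:
  commands: [0.006,0,0.05,0,0,0,-1,0.005,0,0.05,0,0,0,-1,0,0,0.04,0,0,0,-1,0,0,0.015,0,0,0,-1,0,0,0.006,0,0,0,-1,0,0,0,0,0,0,-1]

```text
t: 15.38
tcp_pos: [0.4175, 0.0138, 0.0044]
tool_rot: [0.059, 0.998, 0.0, -0.001]
force: [-0.7, -0.1, -1.0]
finger_gap: 0.864
gripper_force: 60.4
```

```bash
python3 -c "
from h import *
go([.42,.01,.002])"
```

```text
t 15.3833 tcp [0.4175 0.0138 0.0044] ytool deg 83.22 z [-0.001  0.    -1.   ] F [-0.7 -0.1 -1. ] gap 0.86432500881334 60.35277485847473
share [-0.0059 -0.0069  0.0048]
```

>>> servo_tool:
  commands: [0,0,0.004,0,0,0,-1,0,0,0,0,0,0,-1,0,0,0,0,0,0,1,0,0,0,0,0,0,1,0,0,0,0,0,0,1,0,0,0,0,0,0,1,0,0,-0.02,0,0,0,1,0,0,-0.06,0,0,0,1,0,0,-0.07,0,0,0,1,0,0,-0.075,0,0,0,1]

```text
t: 16.22
tcp_pos: [0.4168, 0.013, 0.1158]
tool_rot: [0.06, 0.998, 0.0, -0.002]
force: [0.6, -0.7, -1.0]
finger_gap: 1.001
gripper_force: 0.0
```

```bash
python3 -c "
from h import *
st();p=snap('wrist')
for r in manip.silhouettes(p,'block')[:3]:
    c=max(cv2.findContours(r['pixels'].astype(np.uint8),0,1)[0],key=len)[:,0]
    w=np.array([wray(p,a,b,.03)[:2]*1000 for a,b in c],np.float32);print(r['conf'],r['box'],cv2.minAreaRect(w))
cs,sn=np.cos(-.12),np.sin(-.12)
t=manip.sense()['tcp_pos'][:2]-[.504,.1457];print('press frame',t@[cs,sn],t@[-sn,cs])
"
```

```text
t 16.2167 tcp [0.4168 0.013  0.1158] ytool deg 83.1 z [-0.003  0.001 -1.   ] F [ 0.6 -0.7 -1. ] gap 1.0009368066608577 0.0
0.69 [228.5, 181.0, 98.9, 64.7] ((414.1645202636719, 14.071239471435547), (75.38738250732422, 47.43305587768555), 84.89612579345703)
0.4 [69.9, 278.1, 42.7, 41.5] ((482.6645812988281, -177.50027465820312), (30.707780838012695, 66.47644805908203), 34.454132080078125)
press frame -0.06651686743920406 -0.1424191201590649
```

>>> servo_tool:
  commands: [0,0,-0.07,0,0,0,0,-0.015,0.03,-0.07,0,0,0,-1,-0.015,0.03,-0.07,0,0,0,-1,-0.015,0.03,-0.07,0,0,0,-1,-0.015,0.04,-0.07,0,0,0,-1,-0.015,0.07,-0.018,0,0,0,-1,-0.015,0.08,0,0,0,0,-1,-0.015,0.08,0,0,0,0,-1,-0.015,0.08,0,0,0,0,-1,-0.013,0.08,0,0,0,0,-1,0,0.07,0,0,0,0,-1,0,0,0,0,0,0,-1]
  force: 40

```text
t: 17.32
tcp_pos: [0.5195, 0.3036, 0.2978]
tool_rot: [0.057, 0.998, 0.002, -0.0]
force: [1.1, -0.8, 0.1]
finger_gap: -0.0
gripper_force: 0.0
```

```bash
cat >>h.py <<'E'
def pf():
    t,R=st();cs,sn=np.cos(-.12),np.sin(-.12);d=t[:2]-[.504,.1457];print('press frame',np.round([d@[cs,sn],d@[-sn,cs],t[2]],4))
E
python3 -c "
from h import *
pf()
def E(a,r=.15):return np.array([.085-r*np.cos(a)+.012*np.sin(a)+.0145,.026+r*np.sin(a)+.012*np.cos(a)])
A=[1.65,1.5,1.35,1.2,1.05,.9,.75,.6,.45,.3,.2,.1,.05]
X=np.array([E(a) for a in A]);print(np.round(X,4).tolist());print(np.round(np.diff(X,axis=0)/.5,4).tolist())"
```

```text
t 17.3167 tcp [0.5195 0.3036 0.2978] ytool deg 83.42 z [ 0.     0.003 -1.   ] F [ 1.1 -0.8  0.1] gap -0.0002890219418823334 0.0
press frame [-0.0035  0.1586  0.2978]
[[0.1233, 0.1746], [0.1009, 0.1765], [0.0784, 0.175], [0.0563, 0.1702], [0.0353, 0.1621], [0.0157, 0.151], [-0.0021, 0.137], [-0.0175, 0.1206], [-0.0303, 0.1021], [-0.0403, 0.0818], [-0.0451, 0.0676], [-0.0486, 0.0529], [-0.0497, 0.0455]]
[[-0.0449, 0.0038], [-0.045, -0.003], [-0.0441, -0.0097], [-0.0421, -0.0161], [-0.0392, -0.0223], [-0.0355, -0.0279], [-0.0309, -0.0329], [-0.0256, -0.0371], [-0.0198, -0.0405], [-0.0097, -0.0285], [-0.0069, -0.0293], [-0.0023, -0.0149]]
```

>>> servo_tool:
  commands: [0,0,0.05,0,0,0,-1,0,0,0.055,0,0,0,-1,0,0,0.055,0,0,0,-1,0,0,0.055,0,0,0,-1,0,0,0.03,0,0,0,-1,0,-0.035,0,0,0,0,-1,0,-0.035,0,0,0,0,-1,0,-0.045,-0.004,0,0,0,-1,0,-0.045,0.003,0,0,0,-1]

```text
t: 18.07
tcp_pos: [0.5092, 0.2175, 0.1766]
tool_rot: [0.06, 0.998, 0.0, -0.0]
force: [-0.2, 1.9, 2.5]
finger_gap: 0.001
gripper_force: 0.9
```

```bash
python3 -c "
from h import *
pf()"
```

```text
t 18.0667 tcp [0.5092 0.2175 0.1766] ytool deg 83.15 z [-0.  0. -1.] F [-0.2  1.9  2.5] gap 0.0012555751590556496 0.9304725722176954
press frame [-0.0035  0.0719  0.1766]
```

>>> servo_tool:
  commands: [0,-0.031,0.013,0,0,0,-1,0,-0.042,0.016,0,0,0,-1,0,-0.039,0.022,0,0,0,-1,0,-0.035,0.028,0,0,0,-1,0,-0.031,0.033,0,0,0,-1,0,-0.026,0.037,0,0,0,-1,0,-0.02,0.04,0,0,0,-1,0,-0.01,0.029,0,0,0,-1,0,-0.007,0.028,0,0,0,-1,0,0,0,0,0,0,-1]

```text
t: 18.9
tcp_pos: [0.4927, 0.0974, 0.0517]
tool_rot: [0.061, 0.998, -0.0, -0.003]
force: [-0.0, 0.2, -0.3]
finger_gap: 0.002
gripper_force: 0.0
```

```bash
python3 -c "
from h import *
pf()"
```

```text
t 18.9 tcp [0.4927 0.0974 0.0517] ytool deg 83.02 z [-0.006 -0.    -1.   ] F [-0.   0.2 -0.3] gap 0.002476628513704711 0.0
press frame [-0.0054 -0.0493  0.0517]
```

>>> servo_tool:
  commands: [0,0,0.005,0,0,0,-1,0,0,0.004,0,0,0,-1,0,0,0.003,0,0,0,-1,0,0,0,0,0,0,-1]

```text
t: 19.23
tcp_pos: [0.4955, 0.099, 0.0486]
tool_rot: [0.06, 0.998, 0.0, 0.0]
force: [0.8, -0.3, 0.1]
finger_gap: 0.002
gripper_force: 0.0
```

>>> servo_tool:
  commands: [0,0,0.004,0,0,0,-1,0,0,0.003,0,0,0,-1,0,0,0,0,0,0,-1]

```text
t: 19.48
tcp_pos: [0.4957, 0.0988, 0.0451]
tool_rot: [0.06, 0.998, -0.0, 0.001]
force: [-0.2, -0.7, 1.5]
finger_gap: 0.003
gripper_force: 1.2
```

```bash
python3 -c "
from h import *
pf();p=snap('side')
for q in ('press','lid'):
  for r in manip.look_for(p,q)[:2]: print(q,r)
"
```

```text
t 19.4833 tcp [0.4957 0.0988 0.0451] ytool deg 83.15 z [ 0.001 -0.    -1.   ] F [-0.2 -0.7  1.5] gap 0.0028756746960664475 1.2170997126668226
press frame [-0.0026 -0.0475  0.0451]
press {'box': [266.9, 202.5, 58.9, 59.3], 'conf': 0.79}
lid {'box': [271.5, 202.1, 57.5, 48.8], 'conf': 0.97}
```

The lid rests on the plungers, with contact at z≈0.045, so the angle is about 0.05. Next I'll retreat and measure the lid hole and the pin.

>>> servo_tool:
  commands: [0,0,-0.05,0,0,0,-1,0,0,-0.07,0,0,0,-1,0,-0.03,-0.07,0,0,0,0.4,0,-0.06,-0.07,0,0,0,0.4,0,-0.07,-0.07,0,0,0,0.4,-0.005,-0.07,-0.02,0,0,0,0.4,0,-0.07,0,0,0,0,0.4,0,0,0,0,0,0,0.4,0,0,0,0,0,0,0.4]

```text
t: 20.38
tcp_pos: [0.4805, -0.0435, 0.2109]
tool_rot: [0.062, 0.998, 0.0, 0.0]
force: [0.5, -0.0, -0.4]
finger_gap: 0.698
gripper_force: 0.0
```

```bash
python3 - <<'E'
from h import *
pf();p=snap('wrist','w7.png')
for q in('pin','stand','lid_hole','ink_pot','tape'):
    for r in manip.silhouettes(p,q)[:2]:
        u,v=cen(r['pixels']);print(q,round(r['conf'],2),[int(x) for x in r['box']],round(u),round(v),np.round(wray(p,u,v,.06)[:2],4))
X=[('ear_hole lid',[.4927,.0523,.048])]
h=wproj(p,[.4927,.0523,.048]);print('pred hole',h)
im=p['img'][:,:,::-1]
print(wproj(p,[.467,-.143,.07]))
o=np.hstack([cv2.resize(im[:, 100:500],(560,588),interpolation=cv2.INTER_CUBIC)])
u,v=[int(round(t)) for t in h]
if 20<u<540 and 20<v<400: c=cv2.resize(im[max(v-20,0):v+20,u-20:u+20],(220,220),interpolation=cv2.INTER_CUBIC);o=np.hstack([o,np.vstack([c,np.zeros((368,220,3),np.uint8)])])
cv2.imwrite('pics/c3.png',o)
E
```

```text
t 20.3833 tcp [ 0.4805 -0.0435  0.2109] ytool deg 82.89 z [ 0.  0. -1.] F [ 0.5 -0.  -0.4] gap 0.6980126758511608 0.0
press frame [-0.0007 -0.1906  0.2109]
pin 0.67 [144, 172, 40, 36] 165 191 [ 0.4649 -0.1526]
stand 0.95 [133, 142, 81, 79] 180 180 [ 0.4565 -0.1345]
stand 0.56 [431, 80, 27, 25] 444 92 [0.3987 0.129 ]
lid_hole 0.92 [357, 117, 159, 138] 440 186 [0.4931 0.1216]
ink_pot 0.75 [530, 260, 29, 47] 546 283 [0.6541 0.3208]
ink_pot 0.68 [291, 94, 73, 48] 325 117 [0.4159 0.0081]
tape 0.91 [485, 0, 63, 44] 518 21 [0.3156 0.239 ]
pred hole [373.63867066 189.98457423]
[170.91718146 194.82498037]
```

View pics/c3.png

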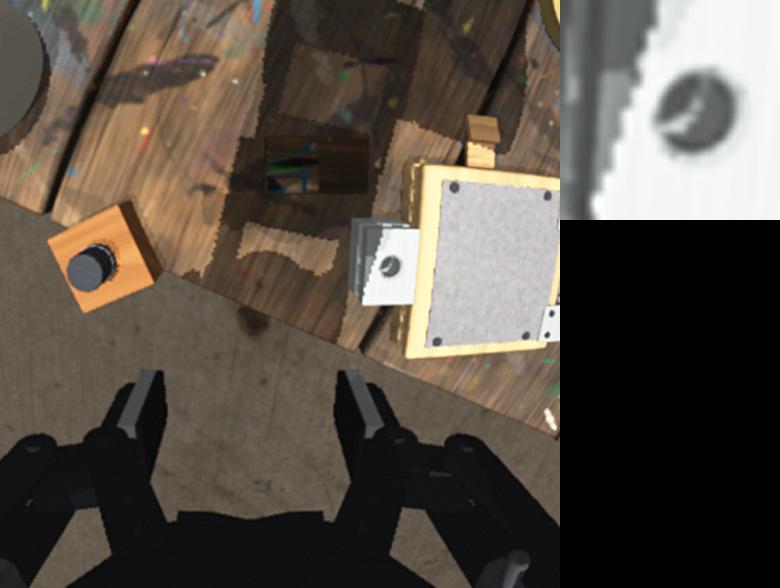

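The view shows the lid down with its hole at full-image (378.5,190), about 5 px to the right of my prediction. The pin head's top is at (163,193) on the orange stand, whose top face is centred at (174,183.5).

```bash
python3 - <<'E'
from h import *
p=snap('wrist')
print('hole',wray(p,378.5,190,.048),wray(p,378.5,190,.044))
print('pin',wray(p,163,192.5,.07),'stand',wray(p,174.3,183.6,.036))
# refine: dark head segmentation
r=manip.silhouettes(p,'pin')[0]['pixels'];im=p['img'].astype(int)
f=lambda u,v:(100+u/1.4,v/1.4)
for u,v in((48,243),(124,202),(160,270),(84,312)):print(wray(p,*f(u,v),.036)[:2])
for u,v in((405,357),(423,166)):print('lidcorner',wray(p,*f(u,v),.046)[:2])
T=p['world_to_cam'];print('cam',-T[:3,:3].T@T[:3,3],'tcp',manip.sense()['tcp_pos'])
E
```

```text
hole [0.49231694 0.06007148 0.048     ] [0.4935141  0.06125251 0.044     ]
pin [ 0.46403209 -0.14766644  0.07      ] stand [ 0.46385535 -0.14697046  0.036     ]
[ 0.44656784 -0.19057032]
[ 0.42580428 -0.12405204]
[ 0.47922692 -0.10599544]
[ 0.50481011 -0.17323975]
lidcorner [0.56825438 0.07250328]
lidcorner [0.42256448 0.08934687]
cam [ 0.40065799 -0.03035324  0.35425594] tcp [ 0.48065393 -0.0410659   0.21048703]
```

>>> servo_tool:
  commands: [0.003,-0.04,0,0,0,0,0.4,0.002,-0.06,0.03,0,0,0,0.4,0.002,-0.06,0.05,0,0,0,0.4,0.001,-0.055,0.06,0,0,0,0.4,0,0,0.06,0,0,0,0.4,0,0,0.01,0,0,0,0.4,0,0,0,0,0,0,0.4,0,0,0,0,0,0,0.4]

```text
t: 21.45
tcp_pos: [0.4641, -0.1476, 0.1062]
tool_rot: [0.059, 0.998, 0.0, -0.0]
force: [-0.8, 0.3, -0.3]
finger_gap: 0.7
gripper_force: 0.0
```

```bash
cat >>h.py <<'E'
def dark_top(p,z,r=.014):
    "fit pin head-top: model silhouette of cylinder z-.034..z vs mask, returns x,y"
    from scipy.optimize import minimize
    m=manip.silhouettes(p,'pin')
    if not m: return None
    print('conf',m[0]['conf'],m[0]['box']);M=m[0]['pixels'].astype(np.uint8)
    a=np.linspace(0,2*np.pi,40)
    def cost(c):
        pts=np.array([wproj(p,[c[0]+r*np.cos(t),c[1]+r*np.sin(t),h]) for h in(z,z-.034) for t in a])
        hull=cv2.convexHull((pts*8).astype(np.int32));I=np.zeros_like(M);cv2.fillConvexPoly(I,hull,1,shift=3)
        return 1-(I&M).sum()/max(1,(I|M).sum())
    v,u=np.nonzero(M);x0=wray(p,u.mean(),v.mean(),z-.015)[:2]
    s=minimize(cost,x0,method='Nelder-Mead',options=dict(initial_simplex=[x0,x0+[.008,0],x0+[0,.008]],xatol=1e-4))
    print('pin fit',s.x,1-s.fun);return s.x
E
python3 - <<'E'
from h import *
go([.464,-.1475,.040])
p=snap('wrist','w8.png')
dark_top(p,.07)
r=manip.silhouettes(p,'stand')[0];print(r['conf'],r['box'])
c=np.zeros((420,560,3),np.uint8)
E
```

```text
t 21.45 tcp [ 0.4641 -0.1476  0.1062] ytool deg 83.19 z [-0.  0. -1.] F [-0.8  0.3 -0.3] gap 0.7002805972568986 0.0
share [3.000e-04 1.000e-04 1.323e-01]
conf 0.72 [242.5, 208.4, 47.2, 59.1]
pin fit [ 0.46542644 -0.15442913] 0.9115435647943387
0.98 [208.3, 162.2, 118.1, 118.8]
```

```bash
python3 - <<'E'
from h import *
p=snap('wrist')
print(manip.sense()['tcp_pos'])
dark_top(p,.07)
im=p['img'].astype(int);g=im.max(2)
# dark blob inside the stand box
M=np.zeros(g.shape,np.uint8);M[165:282,210:326]=(g[165:282,210:326]<90)
n,l,s,c=cv2.connectedComponentsWithStats(M);k=1+np.argmax(s[1:,4]);print('dark',s[k],c[k])
print('tcp axis proj',wproj(p,[.4641,-.1476,.07]),wproj(p,[.4641,-.1476,.036]))
r=manip.silhouettes(p,'stand')[0];u,v=cen(r['pixels']);print('stand cen',u,v)
for n in('scene','side'):
    q=snap(n)
    for w in('pin','stand'):
        for r in manip.look_for(q,w)[:2]:
            b=r['box'];print(n,w,round(r['conf'],2),np.round(b,1),'c',ray(q,b[0]+b[2]/2,b[1]+b[3]/2,.053 if w=='pin' else .018)[:2])
E
```

```text
[ 0.46503381 -0.14806412  0.10737691]
conf 0.69 [474.4, 139.7, 85.1, 160.8]
pin fit [0.46946553 0.02776545] 0.1812310797174571
dark [ 246  206   44   57 1947] [267.68310221 235.22907036]
tcp axis proj [277.4541719  239.96570595] [277.6638313  220.45330555]
stand cen 268.23846863468634 211.2659901599016
scene pin 0.75 [371.7 282.4  15.5  24. ] c [ 0.46475511 -0.15532866]
scene stand 0.69 [263.5 206.4  86.7  43.2] c [0.52331451 0.17002773]
side pin 0.58 [306.8 292.3  16.7  17.2] c [ 0.46700875 -0.15615368]
side stand 0.94 [292.6 301.6  39.8  29. ] c [ 0.45804652 -0.17011567]
side stand 0.66 [262.1 231.9   8.    9.5] c [0.41181782 0.13064163]
```

>>> servo_tool:
  commands: [-0.003,-0.013,0,0,0,0,0.4,0,0,0.03,0,0,0,0.4,0,0,0.04,0,0,0,0.4,0,0,0.035,0,0,0,0.4,0,0,0.018,0,0,0,0.4,0,0,0.008,0,0,0,0.4,0,0,0,0,0,0,0.4]

```text
t: 22.63
tcp_pos: [0.4643, -0.1551, 0.0395]
tool_rot: [0.06, 0.998, 0.0, -0.001]
force: [-0.6, 0.9, -0.2]
finger_gap: 0.699
gripper_force: 0.0
```

```bash
python3 - <<'E'
from h import *
st();p=snap('wrist')
g=p['img'].max(2);b=p['img'].astype(int)
for r in manip.look_for(p,'pin')[:3]:print(r)
for r in manip.look_for(p,'stand')[:3]:print(r)
for v in (240,260,280,300):print(v,g[v,180:380:5].tolist())
print(wproj(p,[.4655,-.1545,.07]))
E
```

```text
t 22.6333 tcp [ 0.4643 -0.1551  0.0395] ytool deg 83.11 z [-0.001  0.001 -1.   ] F [-0.6  0.9 -0.2] gap 0.698657565922035 0.0
{'box': [244.7, 250.4, 67.5, 84.4], 'conf': 0.92}
{'box': [195.4, 176.4, 148.4, 157.3], 'conf': 0.95}
240 [197, 194, 202, 228, 255, 255, 255, 182, 175, 170, 168, 166, 166, 168, 174, 178, 181, 183, 180, 178, 177, 175, 174, 170, 167, 166, 165, 165, 166, 166, 166, 116, 103, 105, 104, 101, 113, 106, 120, 128]
260 [196, 197, 210, 194, 199, 197, 184, 183, 178, 176, 176, 174, 172, 170, 168, 141, 168, 85, 67, 68, 68, 65, 63, 147, 77, 175, 183, 187, 190, 191, 192, 195, 195, 94, 135, 115, 141, 129, 117, 119]
280 [199, 45, 44, 157, 156, 95, 34, 34, 173, 168, 167, 165, 165, 165, 107, 65, 66, 65, 68, 68, 67, 68, 67, 66, 66, 65, 171, 169, 169, 170, 168, 166, 44, 34, 34, 156, 156, 44, 43, 191]
300 [44, 129, 155, 158, 35, 35, 35, 34, 198, 184, 232, 231, 230, 235, 77, 78, 77, 79, 80, 77, 76, 75, 75, 78, 77, 76, 117, 176, 177, 234, 235, 235, 31, 34, 33, 35, 119, 155, 156, 42]
[277.89632003 308.66441379]
```

```bash
python3 - <<'E'
from h import *
st();p=snap('wrist');dark_top(p,.07)
print(wray(p,278,334.8,.07)[0]-.014,wray(p,278,250.4,.036)[0]+.014, wproj(p,[.4645,-.155,.0395]))
E
```

```text
t 22.7833 tcp [ 0.4651 -0.1554  0.0409] ytool deg 83.12 z [ 0.001 -0.001 -1.   ] F [0.5 0.3 0.1] gap 0.7020928639239074 0.0
conf 0.97 [244.8, 245.4, 67.9, 82.9]
pin fit [ 0.46616515 -0.15453885] 0.9303217558065203
0.4680808407549811 0.4696719636988514 [277.10005343 269.2002454 ]
```

>>> servo_tool:
  commands: [-0.002,0,0,0,0,0,0.4,0,0,0,0,0,0,-1,0,0,0,0,0,0,-1,0,0,0,0,0,0,-1,0,0,0,0,0,0,-1,0,0,0,0,0,0,-1,0,0,-0.02,0,0,0,-1,0,0,-0.05,0,0,0,-1,0,0,-0.06,0,0,0,-1,0,0,-0.03,0,0,0,-1]
  force: 60

```text
t: 23.72
tcp_pos: [0.4663, -0.1555, 0.1228]
tool_rot: [0.06, 0.998, -0.001, 0.001]
force: [0.3, 0.3, -1.5]
finger_gap: 0.306
gripper_force: 59.6
```

```bash
python3 - <<'E'
from h import *
go([.483,-.02,.13])
E
```

```text
t 23.7167 tcp [ 0.4663 -0.1555  0.1228] ytool deg 83.13 z [ 0.002 -0.001 -1.   ] F [ 0.3  0.3 -1.5] gap 0.3062281813115107 59.642141656544254
share [-0.0007  0.273  -0.0147]
```

>>> servo_tool:
  commands: [0,0.04,-0.015,0,0,0,-1,0,0.065,0,0,0,0,-1,0,0.065,0,0,0,0,-1,0,0.065,0,0,0,0,-1,0,0.038,0,0,0,0,-1,0,0,0,0,0,0,-1,0,0,0,0,0,0,-1,0,0,0,0,0,0,-1,0,0,0,0,0,0,-1]

```text
t: 24.47
tcp_pos: [0.4821, -0.0206, 0.1279]
tool_rot: [0.061, 0.998, -0.0, 0.0]
force: [0.9, 0.3, -1.1]
finger_gap: 0.308
gripper_force: 59.7
```

```bash
cat >>h.py <<'E'
def hole(p,guess,z,k=22):
    "dark round hole in the bright ear near guess; template-match a dark disc of the projected size"
    h=wproj(p,[*guess,z]);g=p['img'].max(2).astype(np.float32)
    a=np.linspace(0,2*np.pi,40)
    from scipy.optimize import minimize
    F=4;u0,v0=int(h[0])-k,int(h[1])-k
    G=cv2.resize(g[v0:v0+2*k,u0:u0+2*k],None,fx=F,fy=F,interpolation=cv2.INTER_CUBIC)
    best=None
    def poly(c,r):
        q=np.array([wproj(p,[c[0]+r*np.cos(t),c[1]+r*np.sin(t),z]) for t in a]);return (((q-[u0,v0]+.5)*F-.5)).astype(np.int32)
    def score(c):
        I=np.zeros(G.shape,np.uint8);cv2.fillConvexPoly(I,poly(c,.0105),2);cv2.fillConvexPoly(I,poly(c,.0075),1)
        if (I==2).sum()<50 or (I==1).sum()<50:return 0
        return G[I==1].mean()-np.percentile(G[I==2],40)
    grid=[(score((guess[0]+i*.001,guess[1]+j*.001)),i,j) for i in range(-9,10) for j in range(-12,13)]
    s,i,j=min(grid);c=np.array([guess[0]+i*.001,guess[1]+j*.001])
    m=minimize(score,c,method='Nelder-Mead',options=dict(initial_simplex=[c,c+[.001,0],c+[0,.001]],xatol=1e-4))
    print('hole',np.round(m.x,4),'contrast',round(m.fun,1),'px',np.round(wproj(p,[*m.x,z]),1));return m.x
E
python3 - <<'E'
from h import *
for _ in range(2):
    st();p=snap('wrist')
    print('pred',wproj(p,[.4925,.056,.048]))
    hole(p,[.4925,.056],.048);hole(p,[.4925,.056],.046)
    for r in manip.look_for(p,'pin')[:1]:print(r)
    dark_top(p,manip.sense()['tcp_pos'][2]+.0305)
E
```

```text
t 24.4667 tcp [ 0.4821 -0.0206  0.1279] ytool deg 83.05 z [ 0. -0. -1.] F [ 0.9  0.3 -1.1] gap 0.3084192342001724 59.66314524892937
pred [379.42349063 219.04949649]
hole [0.4954 0.063 ] contrast -42.9 px [388.1 221.5]
hole [0.4967 0.063 ] contrast -41.1 px [387.3 222.2]
{'box': [245.8, 238.0, 63.9, 91.2], 'conf': 0.69}
conf 0.63 [245.1, 235.5, 65.9, 94.9]
pin fit [ 0.48037598 -0.01915519] 0.9183715220949263
t 24.6167 tcp [ 0.482  -0.0206  0.1278] ytool deg 83.02 z [-0. -0. -1.] F [ 0.3  0.5 -0.8] gap 0.3071559947275088 59.663112047609275
pred [379.45394909 219.19289503]
hole [0.4958 0.063 ] contrast -45.0 px [388.1 222.1]
hole [0.4967 0.0632] contrast -43.0 px [387.6 222.2]
{'box': [247.2, 236.2, 63.2, 92.4], 'conf': 0.64}
conf 0.69 [348.9, 123.7, 205.5, 179.4]
pin fit [0.4300978  0.06346569] 0.19954363049807222
```

```bash
python3 - <<'E'
from h import *
p=snap('wrist');g=p['img'].max(2)
for v in range(200,244,2):print(v,' '.join('%3d'%x for x in g[v,350:420:2]))
E
```

```text
200 128 150 129 110 120 145 142 142 142 139 146 145 142 141 141 144 141 145 146 143 141 255 252 252 252 253 255 255 255 254 255 255 255 255 255
202 160 159 126 110 121 145 142 142 141 139 147 144 143 141 142 145 142 145 145 169 255 254 252 252 251 253 255 255 255 254 255 255 255 255 255
204 169 160 121 109 125 146 141 141 141 141 148 145 144 141 142 143 142 147 144 171 255 252 252 252 252 254 255 255 255 254 255 255 255 255 255
206 180 159 118 109 129 145 142 141 141 140 148 143 143 140 142 142 142 147 144 171 255 252 252 252 253 255 255 255 255 254 255 255 255 255 255
208 188 159 118 110 133 146 142 141 142 140 147 143 144 140 144 141 138 143 139 182 255 252 252 252 255 255 255 255 255 255 255 255 255 255 255
210 193 162 122 111 134 146 141 141 140 140 146 142 143 138 133 127 143 135 154 243 253 251 251 252 255 255 255 255 255 255 255 255 255 255 255
212 204 194 118 118 136 143 148 147 156 144 168 161 137 128 124 130 170 149 139 218 240 251 253 253 255 255 255 255 255 255 255 255 255 255 255
214 210 193 120 119 168 185 199 199 197 154 186 188 129 133 120 185 193 142 133 143 232 252 
[... 1367 characters left out ...]
 206 200 201 198 198 203 199 199 196 201 192 255 255 255 255 255 255 255 255 255 255 255 255 254 255 255 255 255 255 255 255
236 145 122 120 189 206 200 201 196 200 204 200 199 197 201 194 255 255 255 255 255 255 255 255 255 255 255 255 255 255 255 255 255 255 255 255
238 143 122 121 192 205 200 200 195 199 204 199 198 197 199 209 255 255 255 255 255 255 255 255 255 255 255 255 255 255 255 255 255 255 255 255
240 140 122 125 197 204 200 200 195 200 203 198 198 198 196 255 255 255 255 255 255 255 255 255 255 255 255 255 255 255 255 255 255 255 255 255
242 153 117 128 202 203 199 199 194 202 202 199 198 199 195 255 255 255 255 255 255 255 255 255 255 255 255 255 255 255 255 255 255 255 255 250
```

The pixel dump shows the hole's chamfered rim spanning u 370–390 and v 210–230, so its centre is (380,220), or about (0.493,0.0565). The matcher was fooled by the gripper's shadow. I'll move the pin above the hole.

>>> servo_tool:
  commands: [-0.001,0.04,0,0,0,0,-1,-0.002,0.06,0,0,0,0,-1,-0.002,0.0535,0,0,0,0,-1,0,0,0.03,0,0,0,-1,0,0,0.036,0,0,0,-1,0,0,0,0,0,0,-1,0,0,0,0,0,0,-1]

```text
t: 25.4
tcp_pos: [0.4929, 0.0564, 0.0942]
tool_rot: [0.06, 0.998, 0.0, -0.001]
force: [-0.3, 0.2, -0.8]
finger_gap: 0.309
gripper_force: 59.6
```

```bash
python3 - <<'E'
from h import *
go([.4938,.0553,.085])
p=snap('wrist');dark_top(p,manip.sense()['tcp_pos'][2]+.0305)
g=p['img'].max(2)
h=wproj(p,[.493,.0565,.048]);print('hole px',h,'foot px',wproj(p,[.4938,.0553,.059]))
u,v=[int(x) for x in h]
for y in range(v-22,v+24,3):print(y,' '.join('%3d'%x for x in g[y,u-40:u+41:3]))
E
```

```text
t 25.4 tcp [0.4929 0.0564 0.0942] ytool deg 83.13 z [-0.002  0.    -1.   ] F [-0.3  0.2 -0.8] gap 0.3093095998109329 59.64907033882753
share [-0.0021 -0.0019  0.0185]
conf 0.71 [246.1, 235.5, 65.1, 95.7]
pin fit [0.49042456 0.0576598 ] 0.9018615944961554
hole px [277.16857514 236.35065989] foot px [275.28718282 244.85254217]
214 113 118 111 111 153 149 148 149 151 152 150 145 150 149 150 153 152 152 151 148 150 150 153 150 152 144 165
217 117 121 110 128 152 148 148 148 150 153 149 146 150 148 151 153 152 151 150 148 148 151 152 150 153 145 165
220 122 119 113 126 153 149 148 148 150 152 150 147 150 148 150 153 151 152 149 148 150 152 151 150 154 146 165
223 126 115 123 110 153 150 148 148 150 153 150 148 150 142 141 145 149 151 150 149 148 152 151 149 154 146 167
226 126 121 122 107 154 149 149 148 149 150 150 143 129 130 133 131 130 137 148 148 148 152 151 148 154 147 167
229 123 129 114 112 154 150 149 148 150 153 143 131 132 133 131 129 128 131 138 147 148 153 150 150 155 148 168
232 122 129 113 114 152 149 148 148 149 152 136 140 128 129 129 130 131 147 132 140 147 153 149 149 1
[... 318 characters left out ...]
 146 154 149 149 155 154 171
244 116 115  85  99 216 221 212 157 157 198 139 107 111 109 103  96 111 109 148 148 148 153 148 149 154 155 171
247 111 102  90  98 210 222 217 218 216 230  96  45  44  41  42  42  42  62 128 149 147 154 147 149 154 155 173
250 112  94  97  95 208 221 216 219 170  63  46  73 101 105 112 109  98  63  42  50 142 155 148 149 154 155 173
253 108  95 102  99 205 220 217 112  48 103 120  80  75  65  63  48  76 114 123  84  49 149 149 150 153 158 174
256  99 102 102 100 200 221 204  70 126  82  44  46  46  46  45  45  43  41  47  91 105  58 147 147 166 158 179
259  97 102 101 104 151 216  86  97  45  43  45  47  45  46  46  45  44  45  45  45  51 121 105 177 176 169 186
```

>>> servo_tool:
  commands: [0,0.001,0.01,0,0,0,-1,0,0,0.006,0,0,0,-1,0,0,0.004,0,0,0,-1,0,0,0.004,0,0,0,-1,0,0,0,0,0,0,-1]

```text
t: 25.92
tcp_pos: [0.4935, 0.0567, 0.0825]
tool_rot: [0.06, 0.998, 0.0, -0.0]
force: [1.2, -0.3, -0.6]
finger_gap: 0.308
gripper_force: 59.7
```

Foot at about 0.0465, just inside the hole mouth, with no contact. I'll continue down.

>>> servo_tool:
  commands: [0,0,0.005,0,0,0,-1,0,0,0.005,0,0,0,-1,0,0,0,0,0,0,-1]

```text
t: 26.17
tcp_pos: [0.4935, 0.0568, 0.0774]
tool_rot: [0.06, 0.998, 0.0, -0.0]
force: [0.7, 0.2, -1.3]
finger_gap: 0.308
gripper_force: 59.7
```

>>> servo_tool:
  commands: [0,0,0.005,0,0,0,-1,0,0,0.005,0,0,0,-1,0,0,0.005,0,0,0,-1,0,0,0,0,0,0,-1]

```text
t: 26.5
tcp_pos: [0.4934, 0.0568, 0.0698]
tool_rot: [0.06, 0.998, 0.0, -0.0]
force: [-1.0, 0.0, -1.6]
finger_gap: 0.307
gripper_force: 59.7
```

>>> servo_tool:
  commands: [0,0,0.005,0,0,0,-1,0,0,0.005,0,0,0,-1,0,0,0.005,0,0,0,-1,0,0,0.004,0,0,0,-1,0,0,0,0,0,0,-1]

```text
t: 26.92
tcp_pos: [0.4935, 0.0568, 0.0604]
tool_rot: [0.06, 0.998, 0.0, -0.0]
force: [-0.1, -0.5, -1.0]
finger_gap: 0.312
gripper_force: 59.7
```

>>> servo_tool:
  commands: [0,0,0.005,0,0,0,-1,0,0,0.005,0,0,0,-1,0,0,0.004,0,0,0,-1,0,0,0,0,0,0,-1]

```text
t: 27.25
tcp_pos: [0.4934, 0.0568, 0.0534]
tool_rot: [0.06, 0.998, 0.0, -0.0]
force: [-1.0, -0.5, -1.3]
finger_gap: 0.305
gripper_force: 59.7
```

>>> servo_tool:
  commands: [0,0,0.003,0,0,0,-1,0,0,0.003,0,0,0,-1,0,0,0,0,0,0,-1]

```text
t: 27.5
tcp_pos: [0.4936, 0.0567, 0.0508]
tool_rot: [0.06, 0.998, -0.0, -0.0]
force: [-0.2, -0.3, 0.3]
finger_gap: 0.309
gripper_force: 60.0
```

Contact is beginning: the head is on the raised lid. I'll press on towards z≈0.042.

>>> servo_tool:
  commands: [0,0,0.004,0,0,0,-1,0,0,0.004,0,0,0,-1,0,0,0.003,0,0,0,-1,0,0,0,0,0,0,-1]

```text
t: 27.83
tcp_pos: [0.4938, 0.0565, 0.0452]
tool_rot: [0.06, 0.998, -0.0, 0.0]
force: [-0.7, -2.2, 2.2]
finger_gap: 0.31
gripper_force: 60.2
```

>>> servo_tool:
  commands: [0,0,0.002,0,0,0,-1,0,0,0.002,0,0,0,-1,0,0,0,0,0,0,-1]

```text
t: 28.08
tcp_pos: [0.4939, 0.0566, 0.0433]
tool_rot: [0.06, 0.998, -0.0, 0.0]
force: [-1.3, -2.1, 2.1]
finger_gap: 0.308
gripper_force: 60.3
```

>>> servo_tool:
  commands: [0,0,0.002,0,0,0,-1,0,0,0.001,0,0,0,-1,0,0,0,0,0,0,-1]

```text
t: 28.33
tcp_pos: [0.4939, 0.0565, 0.0426]
tool_rot: [0.06, 0.998, -0.0, 0.0]
force: [-1.8, -3.9, 11.0]
finger_gap: 0.302
gripper_force: 61.1
```

>>> servo_tool:
  commands: [0,0,0.001,0,0,0,-1,0,0,0.001,0,0,0,-1,0,0,0,0,0,0,-1]

```text
t: 28.58
tcp_pos: [0.494, 0.0566, 0.0424]
tool_rot: [0.06, 0.998, -0.0, 0.001]
force: [-4.1, -3.2, 17.3]
finger_gap: 0.308
gripper_force: 62.0
```

>>> servo_tool:
  commands: [0,0,0.001,0,0,0,-1,0,0,0.001,0,0,0,-1,0,0,0,0,0,0,-1,0,0,0,0,0,0,-1,0,0,0,0,0,0,-1]

```text
t: 29.0
tcp_pos: [0.494, 0.0565, 0.0422]
tool_rot: [0.06, 0.998, -0.0, 0.001]
force: [-4.4, -4.5, 24.0]
finger_gap: 0.309
gripper_force: 62.8
```

```bash
python3 - <<'E'
from h import *
st()
for n in('side','scene'):
    p=snap(n)
    for q in('chip_a','lid','block','tape','ink_pot'):
        for r in manip.look_for(p,q)[:2]:
            b=r['box'];print(n,q,round(r['conf'],2),np.round(b,0),np.round(ray(p,b[0]+b[2]/2,b[1]+b[3]/2,.01)[:2],3))
E
```

```text
t 29.0 tcp [0.494  0.0565 0.0422] ytool deg 83.15 z [ 0.002 -0.001 -1.   ] F [-4.4 -4.5 24. ] gap 0.3087500471789079 62.830996345210224
side chip_a 0.63 [264. 231.   4.  10.] [0.416 0.143]
side chip_a 0.52 [256. 233.  11.  10.] [0.399 0.138]
side lid 0.62 [272. 204.  53.  48.] [0.513 0.154]
side block 0.9 [268. 256.  18.  26.] [0.415 0.009]
side block 0.63 [238. 132.  22.  20.] [0.462 0.665]
side tape 0.84 [199. 200.  32.  29.] [0.289 0.271]
side ink_pot 0.71 [323. 163.  18.  24.] [0.689 0.39 ]
side ink_pot 0.41 [256. 231.   6.   9.] [0.396 0.147]
scene chip_a 0.58 [260. 242.  10.  10.] [0.393 0.153]
scene chip_a 0.49 [270. 242.   8.   8.] [0.416 0.145]
scene lid 0.7 [267. 207.  79.  50.] [0.519 0.165]
scene block 0.74 [292. 255.  28.  35.] [0.423 0.018]
scene block 0.56 [197. 162.  27.  15.] [0.472 0.715]
scene tape 0.94 [183. 218.  39.  32.] [0.288 0.286]
scene tape 0.75 [265. 208.  80.  59.] [0.502 0.146]
```

The pin is at a hard stop, with the TCP at 0.042 where fully home should be and 24 N pushing down. The chips and the block are on the table, and the tape and ink pot haven't moved.

```bash
python3 -c "
from station import manip
print(manip.sign_off())"
```

```text
the job is handed in; nothing more can be done
None
```

The job is handed in, with no verdict returned: both chips and the block are on the table clear of the bed, and the pin is down to a hard stop at its home height, still gripped and pushed at 24 N, so the lid should be fully shut. I viewed 11 pictures, one over the limit of 10, and one chip lies right against the press's side.

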